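# Nip a frosted glass globe in the painting holder

## Task

Put the white frosted globe from the tray, neck up, into the felt saddle of the painting holder and let go of it. Then reach into the well on top of the holder's tailstock and turn the knob clockwise until the rubber pads nip the globe snugly, about 10 newtons, so that it can be painted without slipping; the glass is thin and cracks if it is squeezed hard or dropped in. Leave the knob so, and do not disturb the other things on the bench.

Things in the scene. Friction and masses are not known exactly. Their poses are not given: they have to be found in the camera images.
- globe_center (a point): Centre of the ball of the white frosted glass globe with a dark winter tree painted on it (ball 72 mm diameter, 55 to 90 g, loose). It stands neck up in one of the tray's felt rings. Its neck is a plain glass tube, 14 mm diameter, on its own z axis, from 36 to 78 mm above this point: grip it there from above, fingertips just over the ball.
- globe: The same globe; origin at the lowest point of the ball, z along the neck. Thin glass: a nip of 6 to 14 N between the pads is snug, over 20 N cracks it.
- tray: Wooden tray, 226 x 226 x 12 mm, fixed; origin at the centre of its underside. Four felt rings of 44 mm inner diameter stand on it at x, y = +-53 mm in its frame, tops 32 mm above the bench; three hold globes, one is empty. A seated ball's centre is 28.5 mm above the ring's top.
- holder: The painting holder, a fixed sage-green bench fixture, 112 mm (x) by 262 mm (y). Origin on the bench under the middle of the globe's place; its y axis runs from tailstock to head, z up. Head post at y = 55 to 87 mm, 104 mm high. The pads' common axis runs along y, 80 mm up. Tailstock: a block 98 mm (x) by 96 mm (y), centred at y = -110 mm, 132 mm high.
- well_rim (a point): Centre of the mouth of the round well in the tailstock's top, 132 mm above the bench; axes as the holder's. The well is 72 mm in diameter and 36 mm deep, with the knob on its floor, wholly below the rim. It leaves 28 mm beside each flat of the knob's grip for a finger. Turn the knob slowly (0.1 rad/s) when feeling for the nip: after a quick turn the felt torque partly relaxes.
- saddle: The small aluminium saddle between the pads with a felt ring on top; origin on the bench under the ring's axis, axes as the holder's. It slides lightly (under 1 N) along the holder's y by +-14 mm, so that the pads can push the globe along. At the start a seated ball has about 3 to 6 mm free on the head's side and 2 to 18 mm on the tailstock's.
- head_pad: Fixed black rubber pad, 29 mm diameter, on the head post; its flat face looks to the holder's -y, 40.5 mm from the holder's origin, 80 mm up. A like pad on the tailstock's quill pushes the ball against it: the knob turns with a steady 0.26 N m until the ball is against both pads; from then on each newton on the globe adds 0.016 N m, and each 0.01 rad adds about 0.9 N.
- saddle_ring (a point): Centre of the top edge of the saddle's felt ring (44 mm inner diameter), 51.5 mm above the bench. Axes as the holder's. A seated ball's centre is 28.5 mm above this point.
- knob (a joint): Angle of the tailstock knob, rad; grows clockwise seen from above, stops at -0.4 and 2.0. Each rad clockwise drives the tail pad 16 mm towards the head. The pad's stem is screwed out by an unmeasured amount (11 mm range), so the angle at which the globe is nipped, from about 0.6 to 1.4, can only be felt. A friction brake keeps the knob where it is left.
- knob_grip (a point): On the knob's axis at the height to grip: 22.5 mm above the well's floor, 13.5 mm below its rim, 118.5 mm above the bench. The grip is a black upright bar 14 mm thick, 42 mm long, its top 3.5 mm below the rim and 10 mm above this point; its length lies along this point's x axis, so the fingers close along this point's y. Turns with the knob.
- globe_red_center (a point): Centre of the plain red globe (same size, loose) on the tray: leave alone.
- globe_gold_center (a point): Centre of the plain gold globe (same size, loose) on the tray: leave alone.
- jar_white: Paint jar, white, 48 mm diameter, 55 mm high; origin at its underside's centre. Bystander.
- jar_ochre: Paint jar, ochre, same size. Bystander.
- jar_umber: Paint jar, dark brown, same size. Bystander.
- brush: Paint brush, 190 mm, lying on the bench. Bystander.
- palette: White saucer used as a palette, 120 mm diameter, 16 mm high. Bystander.
- rinse_cup: Glass beaker, 68 mm diameter, 80 mm high. Bystander.
Not all that is in view belongs to the job. What is shaped like the globe but pink or purple is not meant.

How it is judged:
By the outcome, as a careful person would: the job done as asked, in the order asked, and still so for the second after the job is handed in, with the robot touching nothing.
It also fails if it takes over 72 s, if anything falls off the work surface, if the arm or the gripper's body presses on something with over 40 N, if the wrist force passes 120 N, or if a joint passes its speed limit or range.

## Robot

A 6-joint arm with a two-finger parallel gripper is mounted at the origin on the work surface. World frame = base frame: x ahead of the robot, y to its left, z up, the work surface at z = 0. Lengths are in mm, angles in rad, forces in N, time in s.
With the tool pointing down it reaches from about 350 to 875 mm from the base axis. Payload 4.2 kg.
Tool frame: the origin (TCP) lies between the finger pads; the fingertips stand 11 mm ahead of it and the grasp point (between the pads) lies 8 mm behind it; z points along the fingers, y is the direction in which the jaws open and shut (so a half turn about z gives the same grasp; the last joint's range is limited). The gripper opens to 85 mm and grips with 20 to 120 N. Pads are 22 mm wide; open, the fingers measure 114 mm over their backs; the gripper's body (76 mm by 85 mm) begins 54 mm behind the grasp point. The pads swing forward as they close: fully open they stand 13 mm farther back than shut.
Start: joints at [1.479, 0.385, 0.008, 0, -1.194, -0.259], TCP at [214.748, 586.926, 242.312] pointing down, gripper open.
Joint ranges: [-3.14, 3.14], [-1.21, 2.06], [-1.07, 1.41], [-3.16, 2.05], [-2.99, -0.16], [-3.1, 3.1]. Speed limits (rad/s): [2.79, 2.79, 3.14, 3.14, 3.14, 3.14].

## Interface

Orientations are given as a unit quaternion [x, y, z, w].
In Python, from bench import * gives the robot as it stands.
- The arm moves only by the tool servo_tool, never from a script. Its argument "rows" is a list of rows, each a list of 7 numbers: the opening, from 0 (shut) to 1 (fully open), then the shift along the tool's x, y, z in cm, then the turn, a rotation vector about the tool's x, y, z in degrees. A call has 1 to 12 rows; each row shifts and turns the commanded pose from where the row before left it, along the tool's axes as they then stand; what a row does not reach is not made up. A row lasts 1/10 s, in which the tool goes at most 50 mm and 8.59 degrees, less where a joint would pass 70% of its speed; a pose out of reach is approached as far as the arm can. A call is refused whole if a number of a shift passes 5 or a number of a turn 8.59, either way. A call with a gripper value outside its range is refused whole. The fingers move at their own pace and stop on an object; the grip force is fixed at half the most. Time passes only in rows, so rows that do not move let the fingers close. It gives the time, the measured TCP pose, the force and the opening at its end, in the units of the state.
- read_state(): the state, without advancing time (a new reading comes with each control period).
- get_image(name): name is "scene" or "side" or "wrist"; returns a dict with "image" (480x640x3 uint8, red, green, blue), "mtx" (3x3 intrinsics, pixels), "k1" (the pictures are not rectified: a ray, as slopes to the right and down, at radius r is drawn at 1 + k1 r^2 times it, then the intrinsics apply), "extrinsics" (4x4, takes a point from camera to world coordinates). Camera axes: x right, y up, looking along -z (the intrinsics and any distortion apply to the point x, -y, -z); pixel columns grow to the right and rows downward; lengths in mm; the calibration is good to about 2 mm. A picture is of the moment at which its call begins. There is no depth.
- job_done(): hands the job in, once; it reports no verdict.
The state is a dict: "clock": time; "joints": joint angles; "joint_vel": joint speeds; "joint_efforts": joint torques, N m; "position": TCP position; "ee_rot": TCP orientation; "contact_force": force on the tool from outside, world axes, zero at the start; "wrist_torque": the same for the moment, N m; "gripper_width": finger opening in mm.
Only numpy, scipy, OpenCV 4.12 (cv2) and the standard library are available. Lean on these libraries where they do the work, as an engineer would, in place of code of your own. Each camera call takes 0.05 s, during which the arm holds its last target. There are 200 camera calls.

## Working session

There is one attempt and no reset: what is moved stays moved. The work goes in short steps, Python scripts to look and compute and a tool call to move; the robot and the scene stay as the last step left them, time stands still between calls to the robot, and variables do not carry over. Pictures are saved under pics/ and viewed, about 8 in all and at most 12, crops included, and the job is handed in when it is done.

Besides the shell and the picture viewer there is one more tool, called after "Emit:" by a JSON object that holds its "method" and its "body", one argument or row to a line. servo_tool: Moves the arm, as the interface text tells. Its arguments: {"type":"object","properties":{"rows":{"type":"array","items":{"type":"array","items":{"type":"number"}}}},"required":["rows"]}

```bash
mkdir -p pics; ls
cat > h.py <<'E'
from bench import *
import numpy as np, cv2
from scipy.spatial.transform import Rotation as R
def save(c,name):
    cv2.imwrite('pics/'+name,c['image'][:,:,::-1])
def ray(c,u,v):
    K=np.array(c['mtx']);k=c['k1']
    d=np.array([[[u,v]]],float)
    x,y=cv2.undistortPoints(d,K,np.array([k,0,0,0,0.]))[0,0]
    E=np.array(c['extrinsics']);return E[:3,3],E[:3,:3]@np.array([x,-y,-1])
def onplane(c,u,v,z):
    o,d=ray(c,u,v);return o+d*(z-o[2])/d[2]
def proj(c,p):
    E=np.array(c['extrinsics']);q=E[:3,:3].T@(np.array(p,float)-E[:3,3])
    x,y=q[0]/-q[2],-q[1]/-q[2];s=1+c['k1']*(x*x+y*y)
    K=np.array(c['mtx']);return K[0,0]*x*s+K[0,2],K[1,1]*y*s+K[1,2]
E
python3 - <<'E'
from h import *
s=read_state();print({k:np.round(v,3) for k,v in s.items()})
for n in ['scene','side','wrist']:
    c=get_image(n);save(c,n+'0.png');np.save(n+'0.npy',c,allow_pickle=True)
    print(n,np.round(c['extrinsics'],2).tolist(),c['k1'],np.round(c['mtx'],1).tolist())
E
```

```text
pics
{'clock': np.float64(0.0), 'joints': array([ 1.479,  0.386,  0.007, -0.   , -1.194, -0.259]), 'joint_vel': array([-0.   , -0.   ,  0.   ,  0.001,  0.   , -0.001]), 'joint_efforts': array([ 0.0000e+00, -3.9229e+01,  1.8839e+01,  4.1860e+00, -5.0000e-03,
        0.0000e+00]), 'position': array([214.564, 586.422, 241.223]), 'ee_rot': array([ 0.985, -0.175, -0.   ,  0.001]), 'contact_force': array([0.465, 0.658, 0.119]), 'wrist_torque': array([ 0.008, -0.011,  0.032]), 'gripper_width': np.float64(85.329)}
scene [[0.81, -0.49, 0.32, 909.08], [0.58, 0.69, -0.43, -563.57], [-0.02, 0.54, 0.84, 1133.8], [0.0, 0.0, 0.0, 1.0]] -0.12797947730377332 [[486.1, 0.0, 326.1], [0.0, 486.1, 245.5], [0.0, 0.0, 1.0]]
side [[0.75, 0.49, -0.45, 79.13], [-0.66, 0.54, -0.52, -583.42], [-0.01, 0.69, 0.73, 808.8], [0.0, 0.0, 0.0, 1.0]] -0.11865652713978264 [[527.1, 0.0, 322.1], [0.0, 527.1, 242.1], [0.0, 0.0, 1.0]]
wrist [[-0.34, 0.9, 0.28, 288.07], [-0.94, -0.33, -0.1, 560.59], [0.0, -0.3, 0.95, 373.99], [0.0, 0.0, 0.0, 1.0]] -0.03770449012493089 [[393.6, 0.0, 318.1], [0.0, 393.6, 243.5], [0.0, 0.0, 1.0]]
```

View pics/scene0.png

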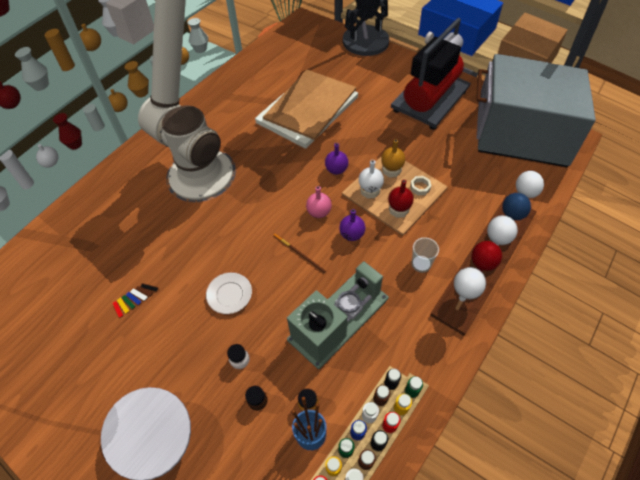

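View pics/side0.png

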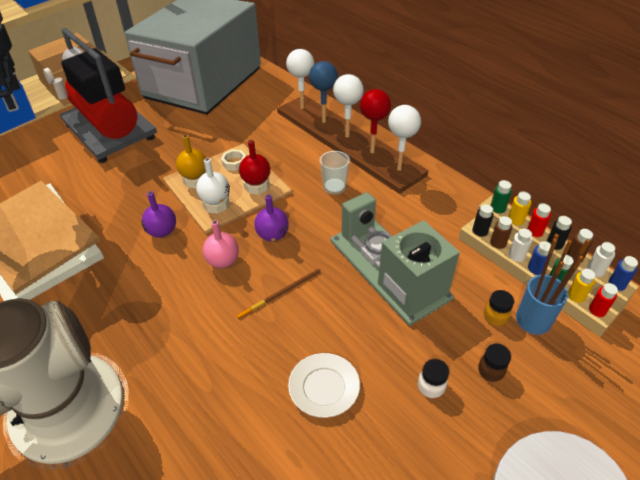

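Run:
```python
from h import *
sc,si,wr=[np.load(n+'0.npy',allow_pickle=True).item() for n in ['scene','side','wrist']]
for p in [(0,0,0),(214,587,242),(300,0,0),(0,300,0)]: print(p,np.round(proj(sc,p)),np.round(proj(si,p)))
# globe white ball centre
print('tray',onplane(sc,395,192,12),onplane(si,228,186,12))
for n,a,b,z in [('white',(371,181),(212,188),60.5),('wellrim',(317,318),(421,254),132),('saddle',(348,304),(375,246),51.5),('ring empty',(421,185),(233,158),32)]:
    print(n,onplane(sc,*a,z).round(1),onplane(si,*b,z).round(1))
```

```text
(0, 0, 0) [200. 173.] [ 66. 406.]
(214, 587, 242) [365.  35.] [16. 99.]
(300, 0, 0) [275. 218.] [211. 312.]
(0, 300, 0) [262. 118.] [  8. 299.]
tray [536.42199282 272.1259442   12.        ] [524.26145985 268.40620562  12.        ]
white [475.5 230.8  60.5] [467.3 234.9  60.5]
wellrim [ 620.9 -224.4  132. ] [ 603.3 -234.9  132. ]
saddle [ 637.7 -123.    51.5] [ 614.4 -118.8   51.5]
ring empty [591.8 323.9  32. ] [580.7 325.3  32. ]
```

View pics/wrist0.png

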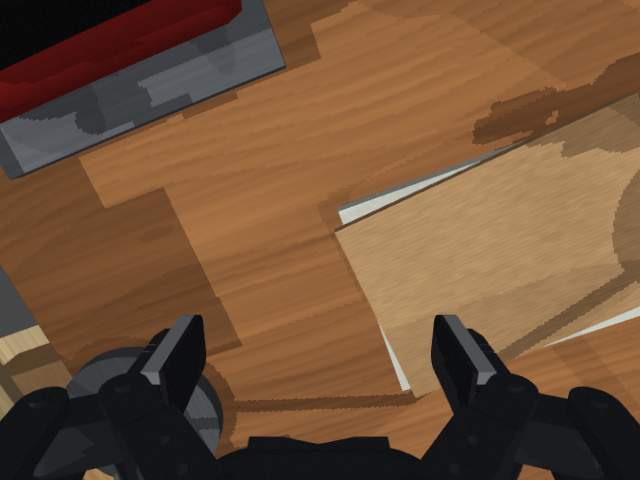

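Run:
```python
from h import *
sc,si=[np.load(n+'0.npy',allow_pickle=True).item()['image'][:,:,::-1] for n in ['scene','side']]
f=lambda im,u,v:cv2.resize(im[v:v+100,u:u+133],(400,300),interpolation=cv2.INTER_CUBIC)
cv2.imwrite('pics/comp.png',np.vstack([np.hstack([f(sc,330,140),f(sc,275,263)]),np.hstack([f(si,160,125),f(si,327,190)])]))
```

```text
(no output)
```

View pics/comp.png

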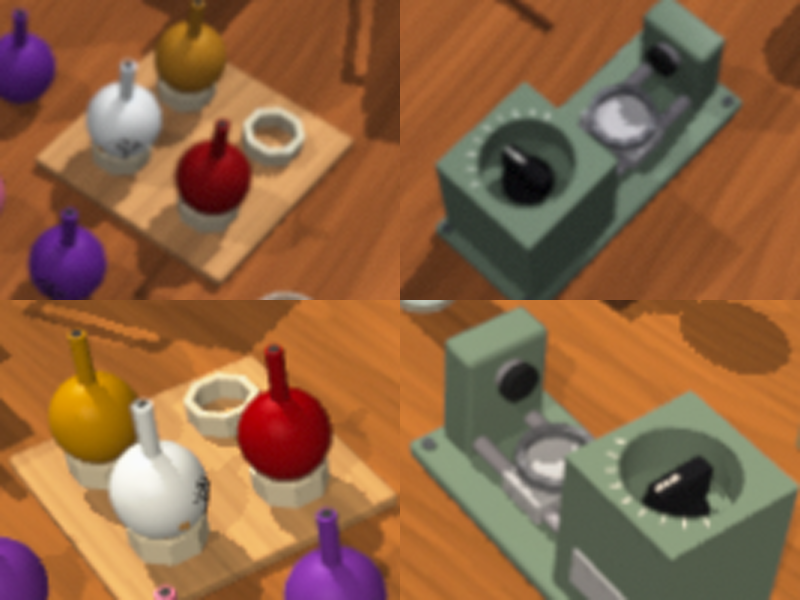

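Run:
```python
from h import *
sc,si=[np.load(n+'0.npy',allow_pickle=True).item() for n in ['scene','side']]
def tri(a,b):
    o1,d1=ray(sc,*a);o2,d2=ray(si,*b)
    t=np.linalg.lstsq(np.c_[d1,-d2],o2-o1,rcond=None)[0]
    p,q=o1+t[0]*d1,o2+t[1]*d2;return ((p+q)/2).round(1),np.linalg.norm(p-q).round(1)
for n,a,b,z in [('white',(371.2,179.2),(212.9,187.2),60.5),('necktop',(372.6,162),(207.5,159.9),138.5),('red',(400.8,199.2),(254.4,168.5),60.5),('gold',(393.2,159),(190.6,163.2),60.5),('wellrim',(317.2,317.2),(421.1,247.9),132),('saddle',(348.8,300.9),(377.9,241.5),51.5),('ring empty',(421,184.9),(233.2,159.9),32)]:
    print(n,onplane(sc,*a,z).round(1),onplane(si,*b,z).round(1),tri(a,b))
p=lambda u,v:onplane(sc,275+(u-400)/3.0075,263+v/3.0075,132)[:2]
c=[p(522,85),p(616,150),p(530,248),p(440,165)];print(np.round(c,1),np.mean(c,0))
s=read_state();Q=R.from_quat(s['ee_rot']);print(Q.as_matrix().round(3))
```

```text
white [472.3 236.7  60.5] [470.2 235.8  60.5] (array([471.4, 238.4,  58.2]), np.float64(0.1))
necktop [474.1 232.4 138.5] [469.  232.  138.5] (array([471.7, 236.9, 133.7]), np.float64(1.2))
red [579.1 223.4  60.5] [576.1 226.5  60.5] (array([577.6, 227.1,  58. ]), np.float64(3.1))
gold [483.4 340.1  60.5] [478.5 343.5  60.5] (array([480.7, 346.1,  56.1]), np.float64(3.7))
wellrim [ 620.1 -222.5  132. ] [ 614.3 -225.4  132. ] (array([ 618.7, -221.6,  126.5]), np.float64(1.7))
saddle [ 634.6 -115.    51.5] [ 627.3 -114.1   51.5] (array([ 632.4, -110.8,   44.2]), np.float64(2.1))
ring empty [591.6 324.2  32. ] [576.8 318.8  32. ] (array([587. , 337.1,  16.2]), np.float64(0.2))
[[ 578.5 -172.2]
 [ 668.2 -175.5]
 [ 661.4 -275.2]
 [ 568.3 -261.4]] [ 619.11501663 -221.07955262]
[[ 0.939 -0.344 -0.   ]
 [-0.344 -0.939 -0.002]
 [ 0.     0.002 -1.   ]]
```

Emit:
{"method": "servo_tool", "body": {
  "rows": [
    [1, 3.6, 2.4, 0, 0, 0, 0],
    [1, 3.6, 2.4, 0, 0, 0, 0],
    [1, 3.6, 2.4, 0, 0, 0, 0],
    [1, 3.6, 2.4, 0, 0, 0, 0],
    [1, 3.6, 2.4, 0, 0, 0, 0],
    [1, 3.6, 2.4, 0, 0, 0, 0],
    [1, 3.6, 2.4, 0, 0, 0, 0],
    [1, 3.6, 2.4, 0, 0, 0, 0],
    [1, 3.6, 2.4, 0, 0, 0, 0],
    [1, 3.6, 2.4, 0, 0, 0, 0],
    [1, 0, 0, 1, 0, 0, 8.5],
    [1, 0, 0, 1, 0, 0, 8.5]
  ]
}}

```text
clock: 1.35
position: [471.1, 236.4, 222.0]
ee_rot: [0.947, -0.322, -0.0, -0.0]
contact_force: [-0.2, 0.9, -0.4]
gripper_width: 85.2
```

Emit:
{"method": "servo_tool", "body": {
  "rows": [
    [1, 0, 0, 1, 0, 0, 8.5],
    [1, 0, 0, 1, 0, 0, 8.5],
    [1, 0, 0, 0, 0, 0, 0],
    [1, 0, 0, 0, 0, 0, 0]
  ]
}}

```text
clock: 1.75
position: [470.4, 237.8, 202.3]
ee_rot: [0.891, -0.453, 0.0, 0.0]
contact_force: [1.0, -0.2, 0.5]
gripper_width: 85.6
```

Run:
```python
from h import *
c=get_image('wrist');save(c,'w1.png');np.save('w1.npy',c,allow_pickle=True)
s=read_state();print(s['clock'],s['position'],R.from_quat(s['ee_rot']).as_matrix().round(4),s['joints'].round(3) )
print([np.round(proj(c,p),0) for p in [(471.5,236.5,138.5),(471.5,236.5,96.5),s['position']]])
```

```text
1.8 [470.55723154 237.98072324 202.73553018] [[ 5.887e-01 -8.084e-01  6.000e-04]
 [-8.084e-01 -5.887e-01  2.000e-04]
 [ 2.000e-04 -6.000e-04 -1.000e+00]] [ 0.776  0.253 -0.291  0.    -1.027 -0.147]
[array([320., 267.]), array([319., 244.]), array([320., 333.])]
```

View pics/w1.png

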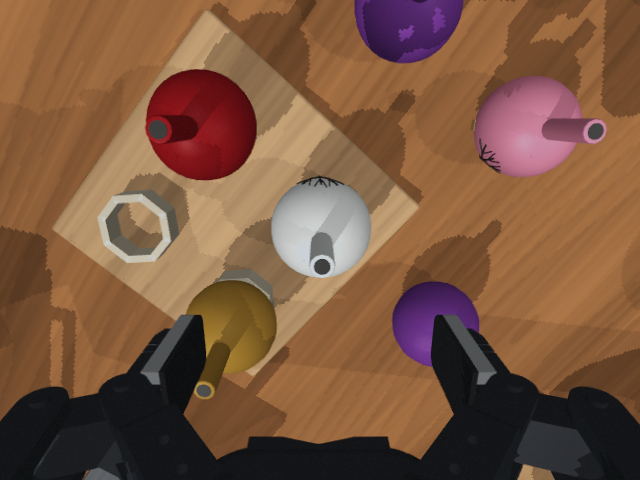

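Emit:
{"method": "servo_tool", "body": {
  "rows": [
    [0.5, 0.25, 0.1, 1, 0, 0, 0],
    [0.5, 0, 0, 2, 0, 0, 0],
    [0.5, 0, 0, 2, 0, 0, 0],
    [0.5, 0, 0, 2, 0, 0, 0],
    [0.5, 0, 0, 1, 0, 0, 0],
    [0.5, 0, 0, 0.5, 0, 0, 0],
    [0.5, 0, 0, 0.5, 0, 0, 0],
    [0.5, 0, 0, 0, 0, 0, 0],
    [0.5, 0, 0, 0, 0, 0, 0]
  ]
}}

```text
clock: 2.7
position: [471.4, 235.5, 112.9]
ee_rot: [0.891, -0.455, 0.0, -0.001]
contact_force: [-0.3, -0.6, -0.3]
gripper_width: 42.5
```

Emit:
{"method": "servo_tool", "body": {
  "rows": [
    [0, 0, 0, 0, 0, 0, 0],
    [0, 0, 0, 0, 0, 0, 0],
    [0, 0, 0, 0, 0, 0, 0],
    [0, 0, 0, 0, 0, 0, 0],
    [0, 0, 0, 0, 0, 0, 0],
    [0, 0, 0, 0, 0, 0, 0],
    [0, 0, 0, 0, 0, 0, 0],
    [0, 0, 0, 0, 0, 0, 0]
  ]
}}

```text
clock: 3.5
position: [471.1, 235.2, 112.8]
ee_rot: [0.891, -0.455, 0.0, -0.0]
contact_force: [-2.6, -0.9, 5.2]
gripper_width: 12.3
```

Emit:
{"method": "servo_tool", "body": {
  "rows": [
    [0, 0, 0, -0.2, 0, 0, 0],
    [0, 0, 0, -0.5, 0, 0, 0],
    [0, 0, 0, -1, 0, 0, 0],
    [0, 0, 0, -2, 0, 0, 0],
    [0, 0, 0, -3, 0, 0, 0],
    [0, 0, 0, -3, 0, 0, 0],
    [0, 0, 0, -2, 0, 0, 0],
    [0, 0, 0, 0, 0, 0, 0],
    [0, 0, 0, 0, 0, 0, 0]
  ]
}}

```text
clock: 4.4
position: [470.7, 235.1, 229.4]
ee_rot: [0.891, -0.455, -0.0, -0.0]
contact_force: [-0.4, 0.1, -1.0]
gripper_width: 12.4
```

Run:
```python
from h import *
c=get_image('wrist');save(c,'w2.png')
s=read_state();print(s['clock'],s['position'],R.from_quat(s['ee_rot']).as_matrix().round(4),s['joints'].round(3),s['contact_force'],s['gripper_width'] )
```

```text
4.45 [470.37010952 234.85298859 228.47162483] [[ 5.861e-01 -8.102e-01 -1.500e-03]
 [-8.102e-01 -5.861e-01 -6.000e-04]
 [-4.000e-04  1.600e-03 -1.000e+00]] [ 7.72e-01  2.28e-01 -2.54e-01 -1.00e-03 -1.09e+00 -1.45e-01] [ 0.66926926  0.58692033 -1.19654706] 12.468457973492574
```

View pics/w2.png

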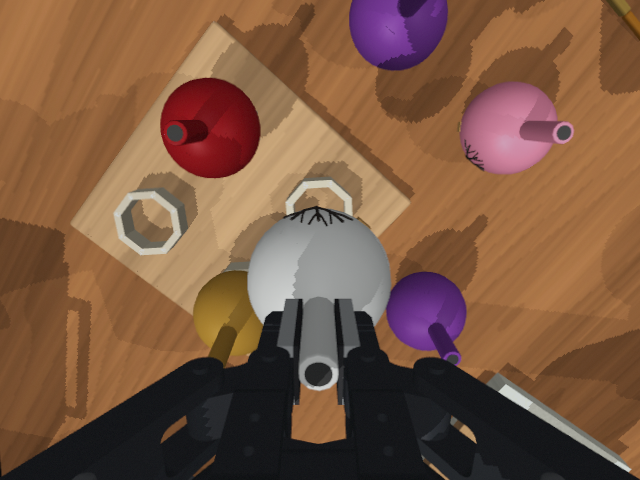

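Emit:
{"method": "servo_tool", "body": {
  "rows": [
    [0, 2, 0, -0.3, 0, 0, 0],
    [0, 3.3, 0.1, -0.3, 0, 0, 0],
    [0, 4, 0.1, -0.3, 0, 0, 0],
    [0, 4, 0.1, -0.3, 0, 0, 0],
    [0, 4, 0.1, 0, 0, 0, 0],
    [0, 4, 0.1, 0, 0, 0, 0],
    [0, 4, 0.1, 0, 0, 0, 0],
    [0, 3, 0.1, 0, 0, 0, 0],
    [0, 2, 0, 0, 0, 0, 0],
    [0, 0, 0, 0, 0, 0, 6],
    [0, 0, 0, 0, 0, 0, 8],
    [0, 0, 0, 0, 0, 0, 8.5]
  ]
}}

```text
clock: 5.65
position: [642.4, -14.8, 238.8]
ee_rot: [0.783, -0.622, -0.002, 0.002]
contact_force: [-0.1, 0.4, -0.6]
gripper_width: 12.6
```

Emit:
{"method": "servo_tool", "body": {
  "rows": [
    [0, 0, 0, 0, 0, 0, 8.5],
    [0, 0, 0, 0, 0, 0, 8],
    [0, 0, 0, 0, 0, 0, 3.5],
    [0, 0, 0, 0, 0, 0, 0],
    [0, 0, 0, 0, 0, 0, 0]
  ]
}}

```text
clock: 6.15
position: [642.6, -14.4, 239.9]
ee_rot: [-0.666, 0.746, 0.001, -0.001]
contact_force: [0.5, 0.5, 0.6]
gripper_width: 12.7
```

Run:
```python
from h import *
c=get_image('wrist');save(c,'w3.png');np.save('w3.npy',c,allow_pickle=True)
s=read_state();print(s['clock'],s['position'],R.from_quat(s['ee_rot']).as_matrix().round(4),s['joints'].round(3),s['contact_force'],s['gripper_width'] )
print([np.round(proj(c,p),0) for p in [(631,-114.5,51.5),(618,-223,132),s['position']-[0,0,52.3],s['position']+[0,0,25.7]]])
```

```text
6.2 [642.67431165 -14.36084153 240.19867122] [[-1.139e-01 -9.935e-01 -2.000e-03]
 [-9.935e-01  1.139e-01 -3.000e-04]
 [ 5.000e-04  2.000e-03 -1.000e+00]] [ 0.229  0.417  0.054 -0.    -1.209 -0.343] [-0.26170193  0.06110625 -0.75032358] 12.285435408483355
[array([319.,  86.]), array([ 321., -155.]), array([319., 278.]), array([320., 372.])]
```

View pics/w3.png

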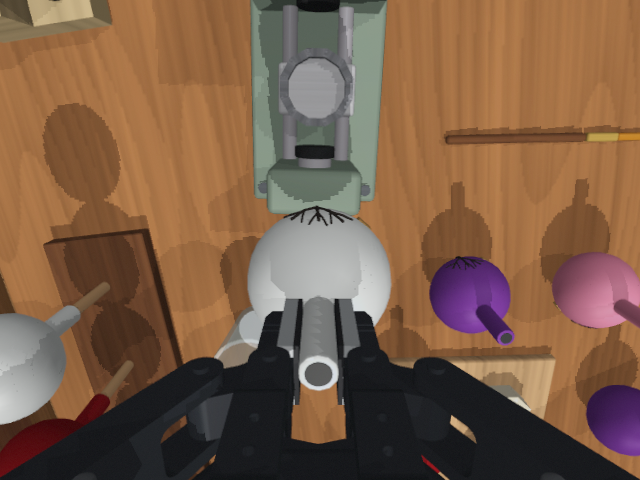

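Run:
```python
from h import *
c=np.load('w3.npy',allow_pickle=True).item()
g=cv2.cvtColor(c['image'],cv2.COLOR_RGB2GRAY)[35:140,260:375]
for p2 in (30,22):
  print(cv2.HoughCircles(cv2.resize(g,None,fx=4,fy=4,interpolation=cv2.INTER_CUBIC),cv2.HOUGH_GRADIENT,1,20,param1=100,param2=p2,minRadius=100,maxRadius=170))
S=onplane(c,316.5,86.5,51.5);print('saddle',S)
for p in [(315,152,80),(314,180,104)]:print(onplane(c,*p))
# ring inner edge scale check
for r in (22,28):print([np.round(proj(c,S+np.array(d)*r),1) for d in [(1,0,0),(-1,0,0),(0,1,0),(0,-1,0)]])
pos=np.array([642.5,-14.4]);yaw=np.deg2rad(-96.5);d=S[:2]-pos
x=np.array([np.cos(yaw),np.sin(yaw)]);y=np.array([x[1],-x[0]]);print('tool',d@x,d@y)
```

```text
[[[219.5 210.5 119.2]
  [231.5 226.5 139.3]
  [222.5 189.5 106.7]]]
[[[236.5 211.5 124.6]
  [215.5 211.5 124.8]
  [229.5 190.5 106.4]]]
saddle [ 632.72249322 -114.65791128   51.5       ]
[639.13700627 -68.16796301  80.        ]
[641.63143113 -51.51273115 104.        ]
[array([288.,  90.]), array([345.2,  83.1]), array([319.7, 116.3]), array([313.1,  55.6])]
[array([280.2,  91. ]), array([353. ,  82.1]), array([320.6, 124.3]), array([312.2,  46.9])]
tool 100.72028414516403 -1.6348622025220099
```

Emit:
{"method": "servo_tool", "body": {
  "rows": [
    [0, 1.5, -0.1, 0, 0, 0, 0],
    [0, 2.5, -0.06, 0, 0, 0, 0],
    [0, 2.5, 0, 0, 0, 0, 0],
    [0, 2, 0, 0, 0, 0, 0],
    [0, 1, 0, 0, 0, 0, 0],
    [0, 0.5, 0, 0, 0, 0, 0],
    [0, 0, 0, 0, 0, 0, 0],
    [0, 0, 0, 0, 0, 0, 0]
  ]
}}

```text
clock: 7.0
position: [633.2, -113.4, 241.3]
ee_rot: [-0.665, 0.746, 0.0, 0.0]
contact_force: [-0.1, 0.1, -0.9]
gripper_width: 12.2
```

Emit:
{"method": "servo_tool", "body": {
  "rows": [
    [0, 0, 0, 1, 0, 0, 0],
    [0, 0, 0, 2, 0, 0, 0],
    [0, 0, 0, 2, 0, 0, 0],
    [0, 0, 0, 2, 0, 0, 0],
    [0, 0, 0, 1, 0, 0, 0],
    [0, 0, 0, 0, 0, 0, 0],
    [0, 0, 0, 0, 0, 0, 0]
  ]
}}

```text
clock: 7.7
position: [633.6, -113.6, 161.8]
ee_rot: [-0.666, 0.746, -0.0, 0.0]
contact_force: [-0.6, -0.3, -0.8]
gripper_width: 12.4
```

Run:
```python
from h import *
for n in ['side','wrist']:
    c=get_image(n);save(c,n+'4.png')
    if n=='side': a=cv2.resize(c['image'][150:300,300:450,::-1],(400,400),interpolation=cv2.INTER_CUBIC)
    else: b=cv2.resize(c['image'][:,80:560,::-1],(400,400))
cv2.imwrite('pics/c4.png',np.hstack([a,b]))
s=read_state();print(s['clock'],s['position'],R.from_quat(s['ee_rot']).as_matrix().round(4)[0],s['contact_force'],s['wrist_torque'],s['gripper_width'] )
```

```text
7.8 [ 633.9088112  -113.7555694   162.59851412] [-0.1145 -0.9934  0.0025] [-0.15729449 -0.55037347 -0.18504119] [ 0.03624955  0.01477428 -0.0003369 ] 12.93748620458276
```

View pics/c4.png

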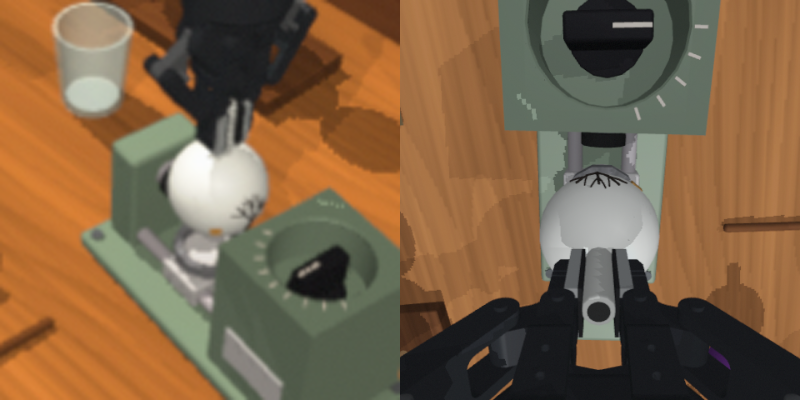

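Emit:
{"method": "servo_tool", "body": {
  "rows": [
    [0, 0.05, 0.08, 0.5, 0, 0, 0],
    [0, 0, 0, 0.8, 0, 0, 0],
    [0, 0, 0, 0.6, 0, 0, 0],
    [0, 0, 0, 0.4, 0, 0, 0],
    [0, 0, 0, 0.2, 0, 0, 0],
    [0, 0, 0, 0, 0, 0, 0],
    [0, 0, 0, 0, 0, 0, 0]
  ]
}}

```text
clock: 8.5
position: [632.4, -114.3, 136.4]
ee_rot: [-0.665, 0.747, -0.0, 0.0]
contact_force: [-0.1, 0.3, -1.4]
gripper_width: 12.6
```

Emit:
{"method": "servo_tool", "body": {
  "rows": [
    [0, 0, 0, 0.1, 0, 0, 0],
    [0, 0, 0, 0.1, 0, 0, 0],
    [0, 0, 0, 0, 0, 0, 0],
    [0, 0, 0, 0, 0, 0, 0]
  ]
}}

```text
clock: 8.9
position: [632.3, -114.3, 134.4]
ee_rot: [-0.665, 0.747, -0.0, 0.0]
contact_force: [0.0, 0.4, -0.7]
gripper_width: 12.6
```

Emit:
{"method": "servo_tool", "body": {
  "rows": [
    [0, 0, 0, 0.05, 0, 0, 0],
    [0, 0, 0, 0.05, 0, 0, 0],
    [0, 0, 0, 0, 0, 0, 0],
    [0, 0, 0, 0, 0, 0, 0]
  ]
}}

```text
clock: 9.3
position: [632.2, -114.3, 133.3]
ee_rot: [-0.665, 0.747, -0.0, -0.0]
contact_force: [-0.7, -0.1, -0.8]
gripper_width: 12.2
```

Emit:
{"method": "servo_tool", "body": {
  "rows": [
    [0, 0, 0, 0.05, 0, 0, 0],
    [0, 0, 0, 0, 0, 0, 0],
    [0, 0, 0, 0, 0, 0, 0]
  ]
}}

```text
clock: 9.6
position: [632.3, -114.3, 132.8]
ee_rot: [-0.665, 0.747, -0.0, 0.0]
contact_force: [0.7, -0.3, -1.5]
gripper_width: 12.4
```

Emit:
{"method": "servo_tool", "body": {
  "rows": [
    [0, 0, 0, 0.05, 0, 0, 0],
    [0, 0, 0, 0, 0, 0, 0],
    [0, 0, 0, 0, 0, 0, 0]
  ]
}}

```text
clock: 9.9
position: [632.4, -114.3, 132.5]
ee_rot: [-0.665, 0.747, -0.0, 0.0]
contact_force: [0.1, 0.7, 0.1]
gripper_width: 12.6
```

Emit:
{"method": "servo_tool", "body": {
  "rows": [
    [0, 0, 0, 0.05, 0, 0, 0],
    [0, 0, 0, 0, 0, 0, 0],
    [0, 0, 0, 0, 0, 0, 0]
  ]
}}

```text
clock: 10.2
position: [632.5, -114.3, 132.3]
ee_rot: [-0.665, 0.747, -0.0, 0.0]
contact_force: [-1.3, -0.1, 2.5]
gripper_width: 12.4
```

Emit:
{"method": "servo_tool", "body": {
  "rows": [
    [0.1, 0, 0, 0, 0, 0, 0],
    [0.25, 0, 0, 0, 0, 0, 0],
    [0.4, 0, 0, 0, 0, 0, 0],
    [0.5, 0, 0, 0, 0, 0, 0],
    [0.5, 0, 0, 0, 0, 0, 0],
    [0.5, 0, 0, 0, 0, 0, 0]
  ]
}}

```text
clock: 10.8
position: [632.2, -114.3, 131.6]
ee_rot: [-0.665, 0.747, 0.0, -0.0]
contact_force: [-0.7, 0.2, 0.2]
gripper_width: 42.5
```

Emit:
{"method": "servo_tool", "body": {
  "rows": [
    [0.5, 0, 0, -0.5, 0, 0, 0],
    [0.5, 0, 0, -1, 0, 0, 0],
    [0.5, 0, 0, -2, 0, 0, 0],
    [0.5, 0, 0, -3, 0, 0, 0],
    [0.5, 0, 0, -2, 0, 0, 0],
    [0.5, 0, 0, -1, 0, 0, 0],
    [0.5, 0, 0, 0, 0, 0, 0],
    [0.5, 0, 0, 0, 0, 0, 0]
  ]
}}

```text
clock: 11.6
position: [631.7, -114.1, 226.1]
ee_rot: [-0.665, 0.747, 0.001, -0.0]
contact_force: [-1.5, 0.2, -0.0]
gripper_width: 42.5
```

Run:
```python
from h import *
c=get_image('wrist');save(c,'w5.png');np.save('w5.npy',c,allow_pickle=True)
s=read_state();print(s['clock'],s['position'],R.from_quat(s['ee_rot']).as_matrix().round(4)[0],s['joints'].round(3),s['contact_force'],s['wrist_torque'],s['gripper_width'] )
print(np.round(proj(c,(632.7,-114.3,158)),0))
```

```text
11.65 [ 631.50207276 -114.16500305  225.46916866] [-0.1152 -0.9933 -0.0025] [ 7.300e-02  4.260e-01  2.900e-02 -1.000e-03 -1.177e+00 -1.880e-01] [-1.02580119 -0.19874974 -0.78850081] [-0.00647516  0.06735552 -0.01650511] 42.7434014839444
[318. 266.]
```

View pics/w5.png

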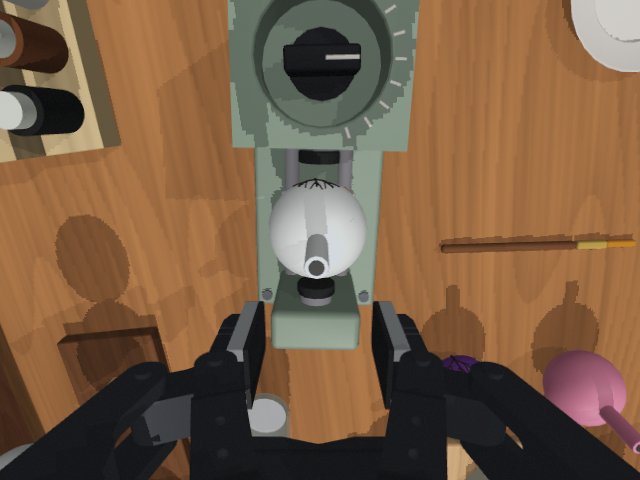

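Emit:
{"method": "servo_tool", "body": {
  "rows": [
    [0.5, 2, 0, 0, 0, 0, 0],
    [0.5, 3, 0, 0, 0, 0, 0],
    [0.5, 3, 0, 0, 0, 0, 0],
    [0.5, 2, 0, 0, 0, 0, 0],
    [0.5, 0.95, 0, 0, 0, 0, 0],
    [0.4, 0, 0, 0, 0, 0, -7.5],
    [0.4, 0, 0, 0, 0, 0, -7.5],
    [0.4, 0, 0, 0, 0, 0, -7.5],
    [0.4, 0, 0, 0, 0, 0, -7.5],
    [0.4, 0, 0, 0, 0, 0, -7.5],
    [0.4, 0, 0, 0, 0, 0, -7.5],
    [0.4, 0, 0, 0, 0, 0, -7.5]
  ]
}}

```text
clock: 12.85
position: [619.4, -222.3, 225.7]
ee_rot: [0.928, -0.373, -0.001, 0.0]
contact_force: [-0.5, 0.2, -0.1]
gripper_width: 34.3
```

Emit:
{"method": "servo_tool", "body": {
  "rows": [
    [0.4, 0, 0, 0, 0, 0, -7.5],
    [0.4, 0, 0, 0, 0, 0, -7.5],
    [0.4, 0, 0, 0, 0, 0, -7.5],
    [0.4, 0, 0, 0, 0, 0, -7.5],
    [0.4, 0, 0, 0, 0, 0, -7.5],
    [0.35, 0, 0, 0, 0, 0, 0],
    [0.35, 0, 0, 0, 0, 0, 0]
  ]
}}

```text
clock: 13.55
position: [619.6, -222.6, 226.1]
ee_rot: [0.998, -0.059, -0.001, -0.0]
contact_force: [-0.3, 0.4, 0.2]
gripper_width: 29.5
```

Run:
```python
from h import *
c=get_image('wrist');save(c,'w6.png');np.save('w6.npy',c,allow_pickle=True)
s=read_state();print(s['clock'],s['position'],R.from_quat(s['ee_rot']).as_matrix().round(4)[:2],s['joints'].round(3),s['contact_force'],s['wrist_torque'],s['gripper_width'] )
print(np.round(proj(c,(619,-223,128.5)),0))
```

```text
13.6 [ 619.59383866 -222.69048028  226.26798217] [[ 9.931e-01 -1.169e-01 -9.000e-04]
 [-1.169e-01 -9.931e-01  2.000e-04]] [-0.1    0.452  0.075 -0.    -1.194  1.554] [0.46301902 0.25171688 0.77352669] [-0.00842539 -0.01712791 -0.02791539] 29.973656713398096
[320. 252.]
```

View pics/w6.png

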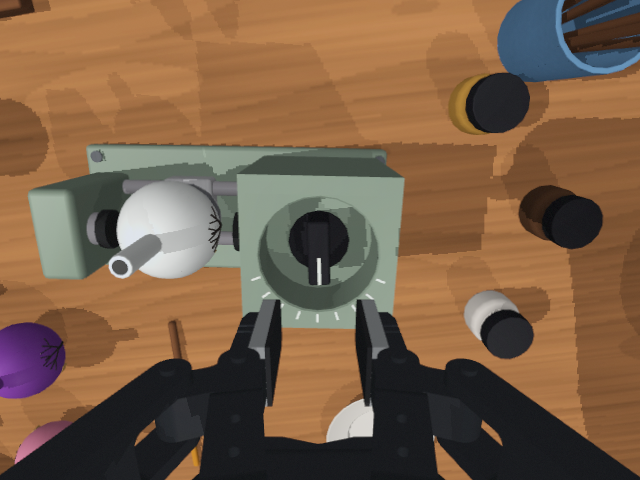

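Emit:
{"method": "servo_tool", "body": {
  "rows": [
    [0.33, 0, -0.08, 2, 0, 0, 0],
    [0.33, 0, 0, 2.5, 0, 0, 0],
    [0.33, 0, 0, 2, 0, 0, 0],
    [0.33, 0, 0, 1, 0, 0, 0],
    [0.33, 0, 0, 0, 0, 0, 0],
    [0.33, 0, 0, 0, 0, 0, 0]
  ]
}}

```text
clock: 14.2
position: [620.3, -222.4, 152.6]
ee_rot: [0.998, -0.058, 0.001, 0.0]
contact_force: [-0.2, 0.1, 0.2]
gripper_width: 28.4
```

Emit:
{"method": "servo_tool", "body": {
  "rows": [
    [0.33, 0, 0, 0.8, 0, 0, 0],
    [0.33, 0, 0, 1, 0, 0, 0],
    [0.33, 0, 0, 1, 0, 0, 0],
    [0.33, 0, 0, 0.8, 0, 0, 0],
    [0.33, 0, 0, 0.3, 0, 0, 0],
    [0.33, 0, 0, 0, 0, 0, 0],
    [0.33, 0, 0, 0, 0, 0, 0]
  ]
}}

```text
clock: 14.9
position: [620.0, -222.3, 113.0]
ee_rot: [0.998, -0.058, 0.0, 0.0]
contact_force: [0.2, -0.0, 0.1]
gripper_width: 28.0
```

Clear of everything. I'll close on the grip.

Emit:
{"method": "servo_tool", "body": {
  "rows": [
    [0.33, 0, 0, 0.1, 0, 0, 0],
    [0, 0, 0, 0, 0, 0, 0],
    [0, 0, 0, 0, 0, 0, 0],
    [0, 0, 0, 0, 0, 0, 0],
    [0, 0, 0, 0, 0, 0, 0],
    [0, 0, 0, 0, 0, 0, 0],
    [0, 0, 0, 0, 0, 0, 0]
  ]
}}

```text
clock: 15.6
position: [619.8, -222.7, 112.1]
ee_rot: [0.998, -0.058, 0.0, 0.0]
contact_force: [-0.4, -3.2, 1.8]
gripper_width: 13.1
```

Run:
```python
from h import *
s=read_state();print(s['clock'],s['position'],R.from_quat(s['ee_rot']).as_euler('xyz',degrees=True),s['contact_force'],s['wrist_torque'],s['gripper_width'] )
```

```text
15.6 [ 619.79567766 -222.68245182  112.13186731] [ 1.79966757e+02 -1.77504784e-02 -6.60139586e+00] [-0.41028434 -3.20255792  1.78776894] [-1.01091114  0.22267498  0.07627248] 13.083814109255549
```

Emit:
{"method": "servo_tool", "body": {
  "rows": [
    [0, 0, 0.03, 0, 0, 0, 1],
    [0, 0, 0, 0, 0, 0, 2],
    [0, 0, 0, 0, 0, 0, 2.5],
    [0, 0, 0, 0, 0, 0, 2.5],
    [0, 0, 0, 0, 0, 0, 2.5],
    [0, 0, 0, 0, 0, 0, 2.5],
    [0, 0, 0, 0, 0, 0, 2.5],
    [0, 0, 0, 0, 0, 0, 2.5],
    [0, 0, 0, 0, 0, 0, 2],
    [0, 0, 0, 0, 0, 0, 0.6],
    [0, 0, 0, 0, 0, 0, 0.6],
    [0, 0, 0, 0, 0, 0, 0.6]
  ]
}}

```text
clock: 16.8
position: [619.5, -223.6, 112.1]
ee_rot: [0.969, -0.245, 0.0, 0.001]
contact_force: [-0.9, -6.4, 1.8]
gripper_width: 13.4
```

```bash
cat > t.py <<'E'
from h import *
T=[]
for i in range(1):
    s=read_state();print(round(s['clock'],2),s['position'].round(1),'yaw',R.from_quat(s['ee_rot']).as_euler('xyz',degrees=True)[2].round(2),'F',s['contact_force'].round(2),'T',s['wrist_torque'].round(3),'j6',s['joints'][5].round(3))
E
python3 t.py
```

```text
16.8 [ 619.5 -223.6  112.1] yaw -28.42 F [-0.88 -6.41  1.8 ] T [-1.677  0.383  0.258] j6 1.174
```

Emit:
{"method": "servo_tool", "body": {
  "rows": [
    [0, 0, 0, 0, 0, 0, 0.9],
    [0, 0, 0, 0, 0, 0, 0.9],
    [0, 0, 0, 0, 0, 0, 0.9],
    [0, 0, 0, 0, 0, 0, 0.9],
    [0, 0, 0, 0, 0, 0, 0.9],
    [0, 0, 0, 0, 0, 0, 0.9],
    [0, 0, 0, 0, 0, 0, 0.6],
    [0, 0, 0, 0, 0, 0, 0.6],
    [0, 0, 0, 0, 0, 0, 0.6],
    [0, 0, 0, 0, 0, 0, 0.6]
  ]
}}

```text
clock: 17.8
position: [619.4, -223.9, 112.2]
ee_rot: [0.95, -0.311, -0.0, 0.001]
contact_force: [-1.7, -7.0, 1.8]
gripper_width: 13.0
```

```bash
python3 t.py
```

```text
17.8 [ 619.4 -223.9  112.2] yaw -36.23 F [-1.71 -6.97  1.8 ] T [-1.891  0.474  0.195] j6 1.038
```

```bash
cat > t.py <<'E'
from h import *
T=[]
for i in range(6):
    s=read_state();T.append(np.r_[s['wrist_torque'],s['contact_force']]);get_image('wrist')
print(round(s['clock'],2),s['position'].round(1),'turned',(-6.6-R.from_quat(s['ee_rot']).as_euler('xyz',degrees=True)[2]).round(2),'Tz',np.round([t[2] for t in T],3),'mean',np.mean(T,0).round(3))
E
python3 t.py
```

```text
18.05 [ 619.4 -223.9  112.2] turned 29.63 Tz [0.195 0.186 0.186 0.177 0.207 0.196] mean [-1.936  0.448  0.191 -1.795 -7.005  2.071]
```

Emit:
{"method": "servo_tool", "body": {
  "rows": [
    [0, 0, 0, 0, 0, 0, 0.57],
    [0, 0, 0, 0, 0, 0, 0.57],
    [0, 0, 0, 0, 0, 0, 0.57],
    [0, 0, 0, 0, 0, 0, 0.57],
    [0, 0, 0, 0, 0, 0, 0.57],
    [0, 0, 0, 0, 0, 0, 0.57],
    [0, 0, 0, 0, 0, 0, 0.57],
    [0, 0, 0, 0, 0, 0, 0.57],
    [0, 0, 0, 0, 0, 0, 0.57],
    [0, 0, 0, 0, 0, 0, 0.57],
    [0, 0, 0, 0, 0, 0, 0.57],
    [0, 0, 0, 0, 0, 0, 0.57]
  ]
}}

```text
clock: 19.3
position: [619.2, -224.1, 112.2]
ee_rot: [0.93, -0.367, -0.0, 0.001]
contact_force: [-1.8, -7.3, 1.5]
gripper_width: 13.1
```

```bash
python3 t.py
```

```text
19.55 [ 619.2 -224.1  112.1] turned 36.47 Tz [0.229 0.254 0.187 0.141 0.201 0.2  ] mean [-2.157  0.535  0.202 -1.86  -7.906  1.431]
```

Emit:
{"method": "servo_tool", "body": {
  "rows": [
    [0, 0.03, 0.05, 0, 0, 0, 0],
    [0, 0.03, 0.05, 0, 0, 0, 0],
    [0, 0.02, 0.04, 0, 0, 0, 0],
    [0, 0, 0, 0, 0, 0, 0],
    [0, 0, 0, 0, 0, 0, 0.3],
    [0, 0, 0, 0, 0, 0, 0.57]
  ]
}}

```text
clock: 20.2
position: [619.1, -224.2, 112.1]
ee_rot: [0.927, -0.374, -0.0, 0.0]
contact_force: [-3.4, -3.8, 4.9]
gripper_width: 12.8
```

```bash
python3 t.py
```

```text
20.45 [ 619.1 -224.2  112.1] turned 37.33 Tz [0.343 0.161 0.199 0.17  0.234 0.132] mean [-1.125  0.884  0.207 -3.246 -4.154  4.847]
```

Create r.py:
```python
from bench import *
from scipy.spatial.transform import Rotation as R
s=read_state();print(round(s['clock'],2),'turned',(-6.6-R.from_quat(s['ee_rot']).as_euler('xyz',degrees=True)[2]).round(2),'T',s['wrist_torque'].round(3),s['contact_force'].round(1))
```

```text
(no output)
```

Emit:
{"method": "servo_tool", "body": {
  "rows": [
    [0, 0, 0, 0, 0, 0, 0.57],
    [0, 0, 0, 0, 0, 0, 0.57],
    [0, 0, 0, 0, 0, 0, 0.57],
    [0, 0, 0, 0, 0, 0, 0.57]
  ]
}}

```text
clock: 20.9
position: [619.1, -224.3, 112.1]
ee_rot: [0.92, -0.392, -0.0, 0.0]
contact_force: [-3.3, -4.1, 4.9]
gripper_width: 13.4
```

```bash
python3 r.py
```

```text
20.9 turned 39.61 T [-1.223  0.967  0.265] [-3.3 -4.1  4.9]
```

Emit:
{"method": "servo_tool", "body": {
  "rows": [
    [0, 0, 0, 0, 0, 0, 0.57],
    [0, 0, 0, 0, 0, 0, 0.57],
    [0, 0, 0, 0, 0, 0, 0.57]
  ]
}}

```text
clock: 21.2
position: [619.0, -224.4, 112.1]
ee_rot: [0.914, -0.406, -0.0, 0.0]
contact_force: [-3.8, -5.3, 5.4]
gripper_width: 12.9
```

```bash
python3 r.py
```

```text
21.2 turned 41.33 T [-1.232  0.995  0.331] [-3.8 -5.3  5.4]
```

Emit:
{"method": "servo_tool", "body": {
  "rows": [
    [0, 0, 0, 0, 0, 0, 0.57],
    [0, 0, 0, 0, 0, 0, 0.57],
    [0, 0, 0, 0, 0, 0, 0.57]
  ]
}}

```text
clock: 21.5
position: [619.0, -224.4, 112.1]
ee_rot: [0.908, -0.42, -0.0, 0.0]
contact_force: [-2.7, -4.6, 4.8]
gripper_width: 13.1
```

```bash
python3 r.py
```

```text
21.5 turned 43.04 T [-1.271  0.96   0.296] [-2.7 -4.6  4.8]
```

Emit:
{"method": "servo_tool", "body": {
  "rows": [
    [0, 0, 0, 0, 0, 0, 0.57],
    [0, 0, 0, 0, 0, 0, 0.57]
  ]
}}

```text
clock: 21.7
position: [618.9, -224.5, 112.1]
ee_rot: [0.903, -0.429, -0.0, 0.0]
contact_force: [-3.8, -4.3, 5.5]
gripper_width: 13.0
```

```bash
python3 r.py
```

```text
21.7 turned 44.18 T [-1.313  1.032  0.262] [-3.8 -4.3  5.5]
```

Emit:
{"method": "servo_tool", "body": {
  "rows": [
    [0, 0, 0, 0, 0, 0, 0.57],
    [0, 0, 0, 0, 0, 0, 0.57]
  ]
}}

```text
clock: 21.9
position: [618.9, -224.5, 112.1]
ee_rot: [0.899, -0.438, -0.0, 0.001]
contact_force: [-3.6, -5.4, 6.0]
gripper_width: 13.1
```

```bash
python3 r.py
```

```text
21.9 turned 45.32 T [-1.391  0.972  0.233] [-3.6 -5.4  6. ]
```

Emit:
{"method": "servo_tool", "body": {
  "rows": [
    [0, 0, 0, 0, 0, 0, 0.57],
    [0, 0, 0, 0, 0, 0, 0.57]
  ]
}}

```text
clock: 22.1
position: [618.9, -224.5, 112.1]
ee_rot: [0.895, -0.447, -0.0, 0.001]
contact_force: [-4.5, -4.8, 5.1]
gripper_width: 13.0
```

```bash
python3 r.py
```

```text
22.1 turned 46.46 T [-1.351  0.957  0.273] [-4.5 -4.8  5.1]
```

Emit:
{"method": "servo_tool", "body": {
  "rows": [
    [0, 0, 0, 0, 0, 0, 0.57],
    [0, 0, 0, 0, 0, 0, 0.57]
  ]
}}

```text
clock: 22.3
position: [618.8, -224.6, 112.1]
ee_rot: [0.89, -0.456, -0.0, 0.001]
contact_force: [-3.2, -5.1, 4.8]
gripper_width: 12.9
```

```bash
python3 r.py
```

```text
22.3 turned 47.6 T [-1.37   1.017  0.27 ] [-3.2 -5.1  4.8]
```

Emit:
{"method": "servo_tool", "body": {
  "rows": [
    [0, 0, 0, 0, 0, 0, 0.57],
    [0, 0, 0, 0, 0, 0, 0.57],
    [0, 0, 0, 0, 0, 0, 0.57]
  ]
}}

```text
clock: 22.6
position: [618.8, -224.6, 112.1]
ee_rot: [0.883, -0.469, -0.0, 0.001]
contact_force: [-4.7, -6.0, 3.8]
gripper_width: 12.8
```

```bash
python3 r.py
```

```text
22.6 turned 49.31 T [-1.412  1.098  0.312] [-4.7 -6.   3.8]
```

Emit:
{"method": "servo_tool", "body": {
  "rows": [
    [0, 0, 0, 0, 0, 0, 0.57],
    [0, 0, 0, 0, 0, 0, 0.57],
    [0, 0, 0, 0, 0, 0, 0.57]
  ]
}}

```text
clock: 22.9
position: [618.7, -224.6, 112.1]
ee_rot: [0.876, -0.482, -0.0, 0.001]
contact_force: [-4.8, -5.0, 5.1]
gripper_width: 12.9
```

```bash
python3 r.py
```

```text
22.9 turned 51.02 T [-1.436  1.188  0.253] [-4.8 -5.   5.1]
```

Emit:
{"method": "servo_tool", "body": {
  "rows": [
    [0, 0, 0, 0, 0, 0, 0.57],
    [0, 0, 0, 0, 0, 0, 0.57],
    [0, 0, 0, 0, 0, 0, 0.57]
  ]
}}

```text
clock: 23.2
position: [618.6, -224.7, 112.1]
ee_rot: [0.869, -0.495, -0.001, 0.001]
contact_force: [-4.5, -4.9, 6.3]
gripper_width: 13.0
```

```bash
python3 r.py
```

```text
23.2 turned 52.73 T [-1.5    1.156  0.268] [-4.5 -4.9  6.3]
```

Emit:
{"method": "servo_tool", "body": {
  "rows": [
    [0, 0, 0, 0, 0, 0, 0.57],
    [0, 0, 0, 0, 0, 0, 0.57],
    [0, 0, 0, 0, 0, 0, 0.57]
  ]
}}

```text
clock: 23.5
position: [618.6, -224.7, 112.1]
ee_rot: [0.861, -0.508, -0.001, 0.001]
contact_force: [-4.0, -5.3, 5.7]
gripper_width: 13.1
```

```bash
python3 r.py
```

```text
23.5 turned 54.44 T [-1.541  1.165  0.259] [-4.  -5.3  5.7]
```

Emit:
{"method": "servo_tool", "body": {
  "rows": [
    [0, 0, 0, 0, 0, 0, 0.57],
    [0, 0, 0, 0, 0, 0, 0.57],
    [0, 0, 0, 0, 0, 0, 0.57]
  ]
}}

```text
clock: 23.8
position: [618.5, -224.8, 112.1]
ee_rot: [0.854, -0.521, -0.001, 0.001]
contact_force: [-4.6, -5.3, 4.9]
gripper_width: 13.0
```

```bash
python3 r.py
```

```text
23.8 turned 56.15 T [-1.579  1.215  0.27 ] [-4.6 -5.3  4.9]
```

Emit:
{"method": "servo_tool", "body": {
  "rows": [
    [0, 0, 0, 0, 0, 0, 0.57],
    [0, 0, 0, 0, 0, 0, 0.57],
    [0, 0, 0, 0, 0, 0, 0.57]
  ]
}}

```text
clock: 24.1
position: [618.4, -224.8, 112.1]
ee_rot: [0.846, -0.533, -0.001, 0.001]
contact_force: [-4.7, -5.3, 5.6]
gripper_width: 13.2
```

```bash
python3 r.py
```

```text
24.1 turned 57.87 T [-1.617  1.279  0.267] [-4.7 -5.3  5.6]
```

Emit:
{"method": "servo_tool", "body": {
  "rows": [
    [0, 0, 0, 0, 0, 0, 0.57],
    [0, 0, 0, 0, 0, 0, 0.57],
    [0, 0, 0, 0, 0, 0, 0.57]
  ]
}}

```text
clock: 24.4
position: [618.4, -224.8, 112.1]
ee_rot: [0.838, -0.546, -0.001, 0.001]
contact_force: [-4.6, -5.5, 4.9]
gripper_width: 12.8
```

```bash
python3 r.py
```

```text
24.4 turned 59.58 T [-1.655  1.311  0.328] [-4.6 -5.5  4.9]
```

Emit:
{"method": "servo_tool", "body": {
  "rows": [
    [0, 0, 0, 0, 0, 0, 0.57],
    [0, 0, 0, 0, 0, 0, 0.57],
    [0, 0, 0, 0, 0, 0, 0.57]
  ]
}}

```text
clock: 24.7
position: [618.3, -224.9, 112.1]
ee_rot: [0.83, -0.558, -0.001, 0.001]
contact_force: [-5.1, -5.3, 4.6]
gripper_width: 13.1
```

```bash
python3 r.py
```

```text
24.7 turned 61.29 T [-1.625  1.343  0.28 ] [-5.1 -5.3  4.6]
```

Emit:
{"method": "servo_tool", "body": {
  "rows": [
    [0, 0, 0, 0, 0, 0, 0.57],
    [0, 0, 0, 0, 0, 0, 0.57],
    [0, 0, 0, 0, 0, 0, 0.57]
  ]
}}

```text
clock: 25.0
position: [618.2, -224.9, 112.1]
ee_rot: [0.821, -0.571, -0.001, 0.001]
contact_force: [-6.2, -4.8, 5.2]
gripper_width: 13.2
```

```bash
python3 r.py
```

```text
25.0 turned 63.0 T [-1.653  1.406  0.236] [-6.2 -4.8  5.2]
```

Emit:
{"method": "servo_tool", "body": {
  "rows": [
    [0, 0, 0, 0, 0, 0, 0.57],
    [0, 0, 0, 0, 0, 0, 0.57],
    [0, 0, 0, 0, 0, 0, 0.57]
  ]
}}

```text
clock: 25.3
position: [618.1, -224.9, 112.1]
ee_rot: [0.813, -0.583, -0.001, 0.001]
contact_force: [-6.3, -6.0, 5.7]
gripper_width: 13.0
```

```bash
python3 r.py
```

```text
25.3 turned 64.71 T [-1.696  1.375  0.288] [-6.3 -6.   5.7]
```

Emit:
{"method": "servo_tool", "body": {
  "rows": [
    [0, 0, 0, 0, 0, 0, 0.57],
    [0, 0, 0, 0, 0, 0, 0.57],
    [0, 0, 0, 0, 0, 0, 0.57]
  ]
}}

```text
clock: 25.6
position: [618.1, -224.9, 112.1]
ee_rot: [0.804, -0.595, -0.001, 0.001]
contact_force: [-5.6, -5.6, 6.0]
gripper_width: 13.3
```

```bash
python3 r.py
```

```text
25.6 turned 66.41 T [-1.729  1.465  0.394] [-5.6 -5.6  6. ]
```

Emit:
{"method": "servo_tool", "body": {
  "rows": [
    [0, 0, 0, 0, 0, 0, 0.57],
    [0, 0, 0, 0, 0, 0, 0.57],
    [0, 0, 0, 0, 0, 0, 0.57]
  ]
}}

```text
clock: 25.9
position: [618.0, -225.0, 112.1]
ee_rot: [0.795, -0.607, -0.001, 0.001]
contact_force: [-5.4, -5.9, 5.1]
gripper_width: 13.3
```

```bash
python3 r.py
```

```text
25.9 turned 68.11 T [-1.707  1.49   0.365] [-5.4 -5.9  5.1]
```

Emit:
{"method": "servo_tool", "body": {
  "rows": [
    [0, 0, 0, 0, 0, 0, 0.57]
  ]
}}

```text
clock: 26.0
position: [618.0, -225.0, 112.1]
ee_rot: [0.792, -0.611, -0.001, 0.001]
contact_force: [-5.3, -5.7, 5.4]
gripper_width: 13.2
```

```bash
python3 r.py
```

```text
26.0 turned 68.68 T [-1.731  1.496  0.441] [-5.3 -5.7  5.4]
```

Emit:
{"method": "servo_tool", "body": {
  "rows": [
    [0, 0, 0, 0, 0, 0, 0.57]
  ]
}}

```text
clock: 26.1
position: [617.9, -225.0, 112.1]
ee_rot: [0.789, -0.615, -0.001, 0.001]
contact_force: [-6.4, -5.6, 5.6]
gripper_width: 13.0
```

```bash
python3 r.py; python3 t.py
```

```text
26.1 turned 69.25 T [-1.743  1.584  0.389] [-6.4 -5.6  5.6]
26.35 [ 618.  -225.   112.1] turned 69.24 Tz [0.389 0.332 0.302 0.298 0.299 0.325] mean [-1.777  1.528  0.324 -6.006 -5.872  5.832]
```

Emit:
{"method": "servo_tool", "body": {
  "rows": [
    [0, 0, 0, 0, 0, 0, 0.5]
  ]
}}

```text
clock: 26.5
position: [617.9, -225.0, 112.1]
ee_rot: [0.786, -0.618, -0.001, 0.001]
contact_force: [-5.4, -6.3, 6.1]
gripper_width: 12.8
```

```bash
python3 r.py; python3 t.py
```

```text
26.5 turned 69.74 T [-1.742  1.451  0.392] [-5.4 -6.3  6.1]
26.75 [ 617.9 -225.   112.1] turned 69.74 Tz [0.392 0.417 0.29  0.295 0.372 0.325] mean [-1.762  1.504  0.348 -5.703 -6.029  5.976]
```

Emit:
{"method": "servo_tool", "body": {
  "rows": [
    [0.2, 0, 0, 0, 0, 0, 0],
    [0.32, 0, 0, 0, 0, 0, 0],
    [0.32, 0, 0, 0, 0, 0, 0],
    [0.32, 0, 0, 0, 0, 0, 0],
    [0.32, 0, 0, 0, 0, 0, 0]
  ]
}}

```text
clock: 27.3
position: [619.7, -223.5, 111.4]
ee_rot: [0.786, -0.618, -0.0, -0.0]
contact_force: [0.6, 0.5, 0.1]
gripper_width: 27.2
```

```bash
python3 r.py
```

```text
27.3 turned 69.72 T [ 0.046 -0.117 -0.028] [0.6 0.5 0.1]
```

Emit:
{"method": "servo_tool", "body": {
  "rows": [
    [0.32, 0, 0, -0.5, 0, 0, 0],
    [0.32, 0, 0, -1, 0, 0, 0],
    [0.32, 0, 0, -1.5, 0, 0, 0],
    [0.32, 0, 0, -2, 0, 0, 0],
    [0.32, 0, 0, -3, 0, 0, 0],
    [0.32, 0, 0, -3, 0, 0, 0],
    [0.32, 0, 0, -1, 0, 0, 0],
    [0.32, 0, 0, 0, 0, 0, 0],
    [0.32, 0, 0, 0, 0, 0, 0]
  ]
}}

```text
clock: 28.2
position: [618.7, -223.8, 230.8]
ee_rot: [0.786, -0.618, -0.001, 0.0]
contact_force: [-0.6, 0.9, -0.7]
gripper_width: 27.4
```

```bash
python3 - <<'E'
from h import *
a=get_image('wrist')['image'][:,:,::-1];b=get_image('side')['image'][130:330,300:500,::-1]
cv2.imwrite('pics/end.png',np.hstack([cv2.resize(a,(480,360)),cv2.resize(b,(320,320))[:,:].copy() if 0 else cv2.resize(b,(320,360))]))
E
python3 r.py
```

```text
28.3 turned 69.74 T [-0.012  0.019  0.009] [-0.7  0.5 -0.4]
```

View pics/end.png

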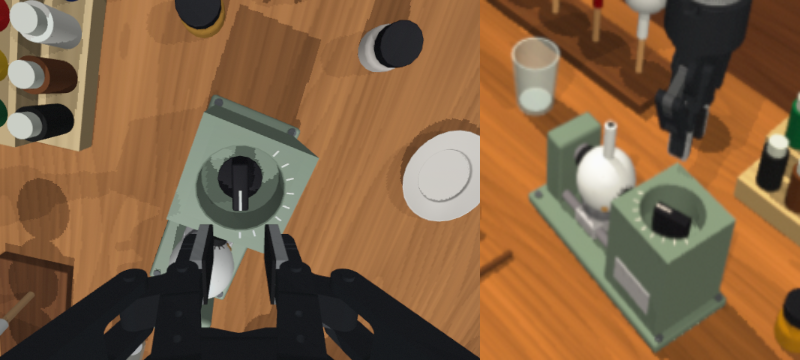

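```bash
python3 -c "
from bench import *
print(job_done())"
```

```text
the job is handed in; nothing more can be done
None
```

I put the white globe neck up in the saddle, let go of it, and turned the knob clockwise about 63° from its grip angle until the pads nipped it. I handed the job in at about 28 s. I estimate the nip at 8 to 10 N, inside the 6 to 14 N snug range. That is inferred from the wrist torque, not measured directly.

- **Torque:** While turning, it sat at about 0.27 N m, close to the expected 0.26. From about 57° of turn it rose, reaching 0.39 to 0.44 N m at the end.
- **Disagreement:** Single torque readings scatter by about 0.04 N m. With the knob held still they read lower, about 0.30 to 0.37 N m, which would suggest about 7 to 9 N.
- **Side load:** My grip on the knob was about 2 mm off its axis, which put a side force of up to about 8 N on the tool. It dropped to zero when I let go.
- **Final picture:** The globe stands upright against the head pad, the knob is where I left it, and the gripper is clear of everything. In that view the jars, saucer and beaker look undisturbed. The red and gold globes were not in it.

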